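Load the washed spools into the air dryer and set it running

TASK

The bench air dryer is running empty: switch it off at its toggle before you open it, then take the lid off by its knob and set it down flat on the bench, knob up. Stand every washed spool from the rubber mat upright on the floor of the drum - set them and the lid down, do not drop them - put the lid back so that it sits fully down on the drum, and only then flip the toggle on again. Leave the other things on the bench where they are.

Things in the scene. Friction and masses are not known exactly. Their poses are not given: they have to be found in the camera images.
- dryer: Bench air dryer, fixed: grey sheet-steel box, 280 (x) x 190 (y) mm, flat top 150 mm high. Origin: centre of its underside on the bench; x points from the switch end (near the robot) to the drum end, z up. In its top, 40 mm along +x, is the mouth of a round drum; on a black plate at the -x end is a toggle switch, with a lamp and a fuse cap (10 mm high at most) 70 mm to either side of it.
- drum_floor (a point): Centre of the drum's flat perforated floor, 72 mm above the bench. The drum is upright, 160 mm inside diameter (3 mm wall) and 80 mm deep: it takes up to three spools standing side by side round its centre.
- drum_rim (a point): Centre of the drum's mouth, level with its rim, 152 mm above the bench (2 mm proud of the dryer's top). Same axes as the dryer.
- power (a joint): The dryer's over-centre toggle; swings sideways, about the dryer's x axis. 0 rad = off, leaning 0.4 rad to the dryer's +y (the robot's left); 0.8 rad = on, leaning 0.4 rad to its -y (the robot's right). Pushed past the middle (0.4) it snaps over by its own spring; let go before that it springs back. About 3 N at the tip moves it. Pivot: at (-95, 0, 150) mm in the dryer's frame.
- power_tip (a point): Tip of the toggle's steel bat handle, which is 45 mm long from the pivot (level with the dryer's top), 7 mm thick at the foot and 13 mm near the tip. Moves with it: 41 mm above the dryer's top at either end of its swing, 17.5 mm to the side of the pivot.
- lid: Loose round steel lid, about 0.3 kg, black knob in the middle. Origin: centre of the underside of its lip, z up. Lip: 0 to 8 mm high, 152 mm diameter tapering to 144 below, enters the drum; flange: 8 to 12 mm, 180 mm diameter, rests on the rim; dome to 22 mm; knob stem 20 mm thick, head 32 mm diameter from 34 to 50 mm, top 54 mm. Seated, its origin is 8 mm below drum_rim.
- spool1: Washed spool of a spinning reel, about 0.1 kg; all alike; may be absent. Origin: centre of its underside, z along its axis towards the drag knob. Aluminium skirt 56 mm diameter from 0 to 20 mm, dark arbor 40 mm diameter to 42 mm, front lip 52 mm diameter to 46 mm, black drag knob 28 mm diameter from 46 to 64 mm (top). Stands upright at the start.
- spool2: Washed spool of a spinning reel, about 0.1 kg; all alike; may be absent. Origin: centre of its underside, z along its axis towards the drag knob. Aluminium skirt 56 mm diameter from 0 to 20 mm, dark arbor 40 mm diameter to 42 mm, front lip 52 mm diameter to 46 mm, black drag knob 28 mm diameter from 46 to 64 mm (top). Stands upright at the start.
- spool3: Washed spool of a spinning reel, about 0.1 kg; all alike; may be absent. Origin: centre of its underside, z along its axis towards the drag knob. Aluminium skirt 56 mm diameter from 0 to 20 mm, dark arbor 40 mm diameter to 42 mm, front lip 52 mm diameter to 46 mm, black drag knob 28 mm diameter from 46 to 64 mm (top). Stands upright at the start.
- spool4: Washed spool of a spinning reel, about 0.1 kg; all alike; may be absent. Origin: centre of its underside, z along its axis towards the drag knob. Aluminium skirt 56 mm diameter from 0 to 20 mm, dark arbor 40 mm diameter to 42 mm, front lip 52 mm diameter to 46 mm, black drag knob 28 mm diameter from 46 to 64 mm (top). Stands upright at the start.
- mat: Thin black rubber mat, 200 x 200 mm, under 1 mm thick, fixed on the bench, on which the spools stand. Origin: its centre.
- old_reel: Bystander: large multiplier reel, about 120 mm high with a crank. Origin: centre of its foot on the bench.
- oil_bottle: Bystander: white oil bottle, 42 mm diameter, 130 mm high. Origin: centre of its base.
- screwdriver: Bystander: screwdriver, 190 mm long, lying on the bench along its own x axis (handle to -x). Origin: about the middle of its length.
Not all that is in view belongs to the job. What is shaped like the spool4 but blue, purple or red is not meant.

How it is judged:
On the way, in this order (a step that is already met when the one before it is completed fails the run):
1. the dryer is switched off, its lid still on (value of joint power below 0.2 rad and distance between lid and drum_rim below 0.02 m), for 0.2 s.
2. the lid lies flat on the bench, knob up, let go (height (world z) of lid below 0.008 m and angle between lid's own z axis and vertical below 0.08 rad and linear speed of lid below 0.03 m/s and contact force between lid and the fingers below 0.1 N), for 0.2 s.
3. all the spools stand upright on the drum's floor, let go (horizontal distance between each of spool1, spool2, spool3, spool4 and drum_floor below 0.056 m and z of spool1 in the frame of drum_floor between -0.006 and 0.006 m and angle between each of spool1, spool2, spool3, spool4's own z axis and vertical below 0.12 rad and linear speed of each of spool1, spool2, spool3, spool4 below 0.03 m/s and contact force between each of spool1, spool2, spool3, spool4 and the fingers below 0.1 N and z of spool2 in the frame of drum_floor between -0.006 and 0.006 m and z of spool3 in the frame of drum_floor between -0.006 and 0.006 m and z of spool4 in the frame of drum_floor between -0.006 and 0.006 m), for 0.2 s.
4. the lid sits fully down on the drum, let go, the switch still off (horizontal distance between lid and drum_rim below 0.008 m and z of lid in the frame of drum_rim between -0.011 and -0.005 m and angle between lid's own z axis and vertical below 0.04 rad and linear speed of lid below 0.03 m/s and contact force between lid and the fingers below 0.1 N and value of joint power below 0.2 rad), for 0.2 s.
5. the dryer is switched on (value of joint power above 0.6 rad), for 0.2 s.
At the end, for the whole second after the job is handed in: Toggle on (over 0.6 rad); lid in the drum mouth (origin within 8 mm of the axis, 5 to 11 mm below the rim, tilt under 0.04 rad); every spool present upright (tilt under 0.12 rad) on the drum floor (within 6 mm in height, 56 mm of the centre); all let go and at rest (all of step 3 and value of joint power above 0.6 rad and horizontal distance between lid and drum_rim below 0.008 m and z of lid in the frame of drum_rim between -0.011 and -0.005 m and angle between lid's own z axis and vertical below 0.04 rad and linear speed of lid below 0.03 m/s and contact force between lid and the fingers below 0.1 N); the robot touches nothing.
It fails at once if the lid is off the drum while the dryer is switched on (distance between lid and drum_rim above 0.03 m and value of joint power above 0.45 rad).
It fails at once if a spool is dropped into the dryer (strikes it with more than 50 N) (contact force between any of spool1, spool2, spool3, spool4 and dryer above 50 N).
It fails at once if the lid is dropped on the dryer (strikes it with more than 120 N) (contact force between lid and dryer above 120 N).
It fails at once if a bystander is moved by more than 30 mm (distance of any of old_reel, oil_bottle, screwdriver from where it was at the start of the episode above 0.03 m).
Of spool1, spool2, spool3, spool4 only 2 to 3 are there at a start; the rules pass over those that are not, and their reading is None.
At some moment in a run one of spool1, spool2, spool3, spool4 may be knocked a few centimetres aside while the robot is not near it.
It also fails if it takes over 210 s, if anything falls off the work surface, if the arm or the gripper's body presses on something with over 40 N, if the wrist force passes 120 N, or if a joint passes its speed limit or range.

ROBOT

A 6-joint arm with a two-finger parallel gripper is mounted at the origin on the work surface. World frame = base frame: x ahead of the robot, y to its left, z up, the work surface at z = 0. Lengths are in m, angles in rad, forces in N, time in s.
With the tool pointing down it reaches from about 0.375 to 0.9 m from the base axis. Payload 3.1 kg.
Tool frame: the origin (TCP) lies at the centre of the arm's flange, where the gripper is bolted on; the fingertips stand 182 mm ahead of it and the grasp point (between the pads) lies 164 mm ahead of it; z points along the fingers, y is the line along which they close (so a half turn about z gives the same grasp; the last joint's range is limited). The gripper opens to 87 mm and grips with 3 to 60 N. Pads are 19 mm wide; open, the fingers measure 117 mm over their backs; the gripper's body (75 mm by 190 mm) begins 51 mm behind the grasp point.
Start: joints at [1.065, 0.527, 1.433, -0, 1.181, -0.178], TCP at [0.201, 0.592, 0.405] pointing down, gripper open.
Joint ranges: [-3.08, 3.08], [-0.75, 2.2], [0.22, 2.44], [-1.43, 4.57], [0, 2.65], [-2.85, 2.85]. Speed limits (rad/s): [2.79, 2.79, 3.14, 3.14, 3.14, 3.14].

INTERFACE

Orientations are given as a unit quaternion [x, y, z, w].
In Python, from rig import * gives the robot as it stands.
- The arm moves only by the tool move_arm, never from a script. Its argument "commands" is a list that holds one entry, the list of rows, each a list of 6 numbers: the shift along the tool's x, y, z in units of 40 mm (1.0 is 40 mm), then the turn, a rotation vector about the tool's x, y, z in rad. A call has 1 to 12 rows; each row is the pose to reach, as a shift and turn from the pose commanded when the call began, along the tool's axes at that moment; what a row does not reach only later rows make up. A row lasts 1/8 s, in which the tool goes at most 62.5 mm and 10.7 degrees, less where a joint would pass 70% of its speed; a pose out of reach is approached as far as the arm can. A call with a gripper value outside its range is refused whole. "claw" is the closure, from -1 (fully open) to 1 (shut), so that 0 is half open, set as the call begins (left out, the last holds). The fingers move at their own pace and stop on an object; "squeeze" is the grip in N (left out, the last holds). Time passes only in rows, so rows that repeat a pose let the fingers close. It gives the time, the measured TCP pose, the force, the opening and the grip force at its end, in the units of the state.
- get_obs(): the state, without advancing time (a new reading comes with each control period).
- camera(name): name is "scene" or "top"; returns a dict with "pixels" (420x560x3 uint8, blue, green, red), "range_z" (420x560 float32, m along the optical axis (not along the pixel's ray), 0 where there is no reading), "camera_matrix" (3x3 intrinsics, pixels), "extrinsics" (4x4, takes a point from world to camera coordinates). Camera axes: x right, y up, looking along -z (the intrinsics and any distortion apply to the point x, -y, -z); pixel columns grow to the right and rows downward; lengths in m; the calibration is good to about 2 mm. A picture is of the moment at which its call begins.
- hand_in(): hands the job in; it is judged then, once.
The state is a dict: "time": time; "q": joint angles; "joint_velocities": joint speeds; "joint_torque": joint torques, N m; "position": TCP position; "tool_rot": TCP orientation; "ft_force": force on the tool from outside, world axes, zero at the start; "moment": the same for the moment, N m; "grip_width": finger opening in m; "grip_force": force on a finger pad.
Only numpy, scipy, OpenCV 4.12 (cv2) and the standard library are available. Lean on these libraries where they do the work, as an engineer would, in place of code of your own. Each camera call takes 0.05 s, during which the arm holds its last target. There are 200 camera calls.

## Working session

There is one attempt and no reset: what is moved stays moved. The work goes in short steps, Python scripts to look and compute and a tool call to move; the robot and the scene stay as the last step left them, time stands still between calls to the robot, and variables do not carry over. Pictures are saved under pics/ and viewed, at most 14 in all, crops included, and the job is handed in when it is done.

Besides the shell and the picture viewer there is one more tool, called as a command line: name --argument value ..., lists and objects as JSON in quotes. move_arm: Moves the arm, as the interface text tells. Its arguments: {"type":"object","properties":{"commands":{"type":"array","items":{"type":"array","items":{"type":"array","items":{"type":"number"}}}},"claw":{"type":"number"},"squeeze":{"type":"number"}},"required":["commands"]}

```bash
mkdir -p pics; ls; cat > h.py <<'E'
from rig import *
import numpy as np, cv2
from scipy.spatial.transform import Rotation as R
def cam(n):
    c=camera(n); return c
def world(c,u,v,z=None):
    """pixel -> world: by range (z None) or on plane z"""
    K=np.array(c["camera_matrix"]);E=np.array(c["extrinsics"])
    d=np.array([(u-K[0,2])/K[0,0],-(v-K[1,2])/K[1,1],-1.])
    Ri=E[:3,:3].T; o=-Ri@E[:3,3]; dw=Ri@d
    s=c["range_z"][int(v),int(u)] if z is None else (z-o[2])/dw[2]
    return o+s*dw
def cloud(c):
    K=np.array(c["camera_matrix"]);E=np.array(c["extrinsics"])
    r=c["range_z"];v,u=np.mgrid[:r.shape[0],:r.shape[1]]
    p=np.stack([(u-K[0,2])/K[0,0]*r,-(v-K[1,2])/K[1,1]*r,-r],-1)
    return (p-E[:3,3])@E[:3,:3]
def togo(target,rotvec_world=None):
    """shift in tool units to bring TCP to target (world)"""
    o=get_obs(); M=R.from_quat(o["tool_rot"])
    return M.inv().apply(np.array(target)-o["position"])/0.04
E
python3 - <<'E'
from h import *
for n in("top","scene"):
    c=cam(n); cv2.imwrite(f"pics/{n}0.png",c["pixels"]); np.savez(f"{n}0.npz",**{k:np.array(v) for k,v in c.items()})
    print(n,c["camera_matrix"],c["extrinsics"])
print(get_obs())
E
```

```text
pics
top [[444.60621526   0.         275.31069047]
 [  0.         444.60621526 206.1555141 ]
 [  0.           0.           1.        ]] [[-0.02962184 -0.99955099 -0.00451223  0.00658899]
 [ 0.99652956 -0.02988302  0.0776907  -0.60021924]
 [-0.07779066 -0.00219523  0.9969673  -1.38222467]
 [ 0.          0.          0.          1.        ]]
scene [[528.90227904   0.         279.46797721]
 [  0.         528.90227904 207.50869236]
 [  0.           0.           1.        ]] [[ 0.42325419  0.9060073   0.00258185 -0.21996783]
 [-0.52013923  0.24065518  0.8194756   0.20131873]
 [ 0.74182954 -0.3481894   0.57310825 -2.25275348]
 [ 0.          0.          0.          1.        ]]
{'time': 0.1, 'q': array([ 1.06450140e+00,  5.28390072e-01,  1.43378375e+00, -9.80681833e-06,
        1.18141703e+00, -1.78490264e-01]), 'joint_velocities': array([-1.25762086e-03, -2.58953283e-03, -3.65171877e-03, -4.06192660e-05,
        2.38433632e-04, -2.73348519e-04]), 'joint_torque': array([-1.90813425e-04, -4.40987456e+01, -1.77150929e+01,  6.34915754e-02,
        5.33531466e-02, -5.40097017e-05]), 'position': array([0.20104171, 0.59145289, 0.40385572]), 'tool_rot': array([ 1.63167549e-01,  9.86597868e-01, -9.42626216e-04, -3.31167409e-04]), 'ft_force': array([-0.48335806,  0.27203371, -0.19340859]), 'moment': array([-0.01963053,  0.03584508,  0.04305401]), 'grip_force': 0.0, 'grip_width': 0.0874126287659568}
```

View pics/top0.png

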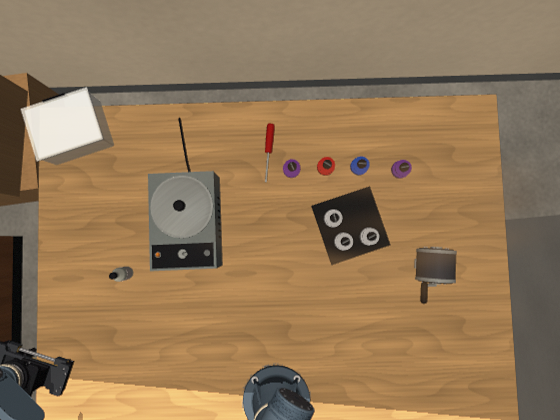

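View pics/scene0.png

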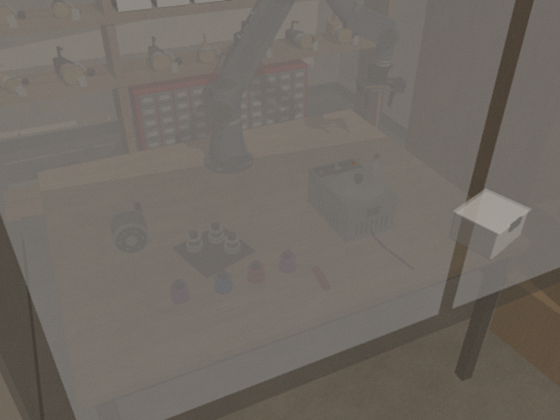

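Top view: the dryer is at about (184,220), with its lid knob at (179,206) and toggle at (182,254). Three silvery spools stand on the black mat at (333,218), (344,242) and (370,237). Possible mix-ups are the spool shapes off the mat: purple (292,168), red (326,166), blue (360,165) and purple (401,169). I choose the three on the mat. The scene view is hazy but shows the same layout.

```bash
python3 - <<'E'
from h import *
c=dict(np.load("top0.npz")); P=cloud(c); im=c["pixels"]
big=cv2.resize(im[180:275,120:400],None,fx=2.8,fy=2.8,interpolation=cv2.INTER_CUBIC); cv2.imwrite("pics/crop.png",big)
X,Y,Z=P[...,0],P[...,1],P[...,2]
# dryer top
reg=np.zeros(Z.shape,bool);reg[160:280,140:230]=1
m=(abs(Z-.15)<.006)&reg
r=cv2.minAreaRect(np.float32(np.c_[X[m],Y[m]])); print("dryer",r,np.median(Z[m]))
for lo,hi,n in((.185,.22,"knob head"),(.155,.185,"flange+dome"),):
    k=(Z>lo)&(Z<hi)&reg
    nn,L,S,C=cv2.connectedComponentsWithStats(k.astype(np.uint8))
    for i in range(1,nn):
        if S[i,4]>3:
            q=L==i; (cx,cy),rad=cv2.minEnclosingCircle(np.float32(np.c_[X[q],Y[q]]))
            print(n,S[i,4],C[i],"w",cx,cy,rad,"mean",P[q].mean(0),Z[q].max())
reg[:]=0;reg[140:290,250:420]=1
for lo,hi in((.03,.08),(.055,.08)):
  k=(Z>lo)&(Z<hi)&reg; nn,L,S,C=cv2.connectedComponentsWithStats(k.astype(np.uint8))
  for i in range(1,nn):
    if S[i,4]>3:
        q=L==i;(cx,cy),rad=cv2.minEnclosingCircle(np.float32(np.c_[X[q],Y[q]]))
        print("spool",lo,S[i,4],C[i].round(),round(cx,4),round(cy,4),round(rad,4),P[q].mean(0).round(4),Z[q].max().round(4), im[q].mean(0).round())
reg[:]=0;reg[245:300,90:145]=1
q=(Z>.02)&reg; print("bottle",P[q].mean(0),P[q].max(0),P[q].min(0))
E
```

```text
dryer ((0.5570282936096191, 0.25880593061447144), (0.2801675796508789, 0.19232437014579773), 0.7480049729347229) 0.15109486124168667
knob head 109 [178.68807339 205.3853211 ] w 0.5973556637763977 0.2573128640651703 0.015908285975456238 mean [0.59677646 0.25605325 0.19697964] 0.20531773680895174
knob head 19 [185.         253.78947368] w 0.4619652032852173 0.24217775464057922 0.00673756655305624 mean [0.46260713 0.24165646 0.19091011] 0.1978470611777858
flange+dome 2784 [181.25574713 206.56968391] w 0.5946067571640015 0.2604672312736511 0.0935659259557724 mean [0.59630091 0.25646426 0.16207275] 0.18329689454726103
flange+dome 4 [161.5 239.5] w 0.5042058229446411 0.3132321536540985 0.004357709549367428 mean [0.50426357 0.31498691 0.15728359] 0.15995335593093057
flange+dome 9 [169.88888889 245.11111111] w 0.486534982919693 0.2911224067211151 0.009608526714146137 mean [0.48764597 0.29141547 0.15669758] 0.15831057112463548
flange+dome 19 [157.63157895 255.26315789] w 0.45980653166770935 0.32626232504844666 0.0069899712689220905 mean [0.45999046 0.32615635 0.15821116] 0.1622140082162985
fl
[... 1280 characters left out ...]
. 53. 68.]
spool 0.055 64 [292. 166.] 0.7178 -0.0668 0.0158 [ 0.7185 -0.0662  0.0642] 0.0725 [50. 54. 67.]
spool 0.055 67 [404. 167.] 0.7066 -0.4146 0.0142 [ 0.7064 -0.4135  0.0632] 0.0689 [52. 62. 79.]
spool 0.055 65 [334. 218.] 0.5566 -0.1918 0.0139 [ 0.5563 -0.1914  0.0633] 0.0685 [51. 54. 58.]
spool 0.055 70 [372. 236.] 0.4965 -0.3028 0.0142 [ 0.4961 -0.3026  0.0631] 0.0723 [53. 57. 62.]
spool 0.055 68 [345. 241.] 0.4832 -0.2218 0.0136 [ 0.4833 -0.2212  0.0633] 0.071 [51. 55. 59.]
spool 0.055 97 [417. 265.] 0.4053 -0.4384 0.0483 [ 0.4058 -0.4357  0.0692] 0.0798 [52. 67. 81.]
bottle [0.41025381 0.43111593 0.15667967] [0.49080722 0.48182985 1.42469399] [ 0.38346385 -0.01438463  0.02017574]
```

View pics/crop.png

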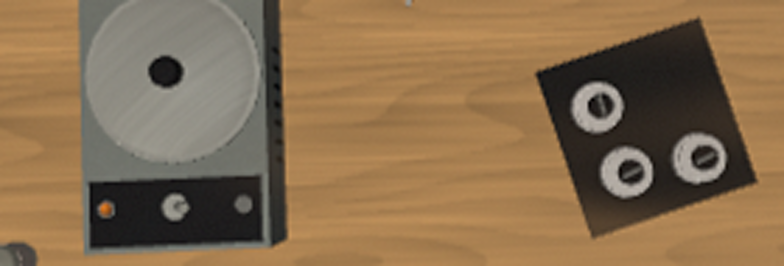

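The close crop confirms three silver spools with black knobs on the mat. The toggle at crop (175,207) leans to the robot's right, so it is on. The measured sizes fit: dryer 280x192 mm, top at 0.151 m, knob top at 0.197 m, spool tops at about 0.064 m. Next I move above the dryer, just right of the toggle, with the fingers shut.

move_arm --commands '[[[-9.27,-7.08,0,0,0,-0.328],[-9.27,-7.08,0,0,0,-0.328],[-9.27,-7.08,0,0,0,-0.328],[-9.27,-7.08,0,0,0,-0.328],[-9.27,-7.08,0,0,0,-0.328],[-9.27,-7.08,0,0,0,-0.328],[-9.27,-7.08,0,0,0,-0.328],[-9.27,-7.08,0,0,0,-0.328],[-9.27,-7.08,0,0,0,-0.328],[-9.27,-7.08,0,0,0,-0.328],[-9.27,-7.08,0,0,0,-0.328],[-9.27,-7.08,0,0,0,-0.328]]]' --claw 1 --squeeze 10

```text
time: 1.6
position: [0.4604, 0.2052, 0.4047]
tool_rot: [-0.001, 1.0, 0.0, -0.0]
ft_force: [-0.6, 0.9, 0.4]
grip_width: 0.0005
grip_force: 0.0
```

move_arm --commands '[[[0,0,0.7,0,0,0],[0,0,1.25,0,0,0],[0,0,1.25,0,0,0],[0,0.35,1.25,0,0,0],[0,0.6,1.25,0,0,0],[0,0.85,1.25,0,0,0],[0,1.05,1.25,0,0,0],[0,1.05,1.25,0,0,0],[0,0.4,1.25,0,0,0],[0,0,1.25,0,0,0],[0,0,0,0,0,0],[0,0,0,0,0,0]]]'

```text
time: 3.1
position: [0.4624, 0.2039, 0.4079]
tool_rot: [0.001, 1.0, 0.001, 0.004]
ft_force: [0.1, -0.6, 0.5]
grip_width: 0.0002
grip_force: 0.0
```

```bash
cat > look.py <<'E'
from h import *
def tog(c):
    P=cloud(c);Z=P[...,2];X=P[...,0];Y=P[...,1]
    q=(abs(X-.461)<.02)&(abs(Y-.257)<.04)&(Z>.182)&(Z<.2); return P[q].mean(0).round(4),q.sum()
def spools(c):
    P=cloud(c);Z=P[...,2];k=(Z>.055)&(Z<.08)&(P[...,0]<.66)&(P[...,0]>.4)&(P[...,1]<-.08)&(P[...,1]>-.42)
    nn,L,S,C=cv2.connectedComponentsWithStats(k.astype(np.uint8))
    for i in range(1,nn):
        if S[i,4]>20:
            q=L==i;(cx,cy),rad=cv2.minEnclosingCircle(np.float32(np.c_[P[q][:,0],P[q][:,1]])); print("spool",P[q].mean(0).round(4),(round(cx,4),round(cy,4),round(rad,4)))
E
python3 - <<'E'
from look import *
c=cam("top"); cv2.imwrite("pics/t1.png",cv2.resize(c["pixels"][160:290,120:250],None,fx=4,fy=4)); print(tog(c)); spools(c)
E
```

```text
(array([nan, nan, nan]), np.int64(0))
spool [ 0.5563 -0.1913  0.0641] (0.5563, -0.1915, 0.0138)
spool [ 0.4961 -0.3025  0.0633] (0.4959, -0.303, 0.0142)
spool [ 0.483  -0.2214  0.0632] (0.4827, -0.2218, 0.0138)look.py:4: RuntimeWarning: Mean of empty slice.
  q=(abs(X-.461)<.02)&(abs(Y-.257)<.04)&(Z>.182)&(Z<.2); return P[q].mean(0).round(4),q.sum()
  ret = um.true_divide(
```

move_arm --commands '[[[-0.9,-4,0,0,0,0],[-0.9,-4,0,0,0,0],[-0.9,-4,0,0,0,0],[-0.9,-4,0,0,0,0],[-0.9,-4,0,0,0,0]]]' --claw -0.2

```text
time: 3.78
position: [0.4965, 0.0444, 0.4038]
tool_rot: [0.0, 1.0, 0.0, -0.001]
ft_force: [-0.3, 1.0, 0.7]
grip_width: 0.0425
grip_force: 0.0
```

```bash
python3 - <<'E'
from look import *
c=cam("top"); cv2.imwrite("pics/t2.png",cv2.resize(c["pixels"][160:290,120:250],None,fx=4,fy=4)); print(tog(c)); spools(c)
P=cloud(c);Z=P[...,2];q=(Z>.185)&(Z<.21)&(np.hypot(P[...,0]-.597,P[...,1]-.257)<.03);print("knob",P[q].mean(0))
E
```

```text
(array([0.4618, 0.2713, 0.1892]), np.int64(19))
spool [ 0.5562 -0.1913  0.0637] (0.5565, -0.1917, 0.0138)
spool [ 0.4964 -0.3026  0.0633] (0.496, -0.3032, 0.0141)
spool [ 0.483  -0.2214  0.0633] (0.4825, -0.2219, 0.0139)
knob [0.59670754 0.25574048 0.19686452]
```

View pics/t2.png

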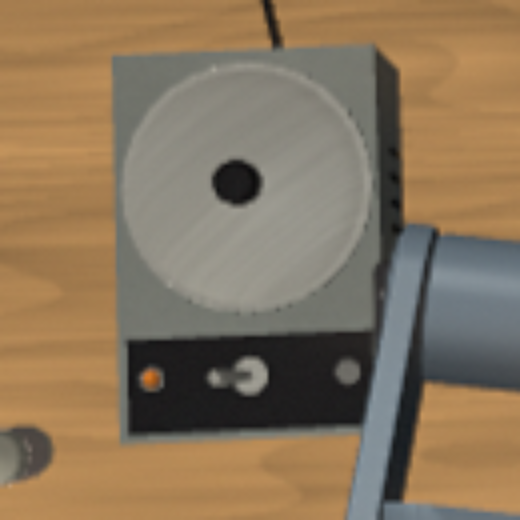

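The toggle at picture (220,378) now leans to the robot's left, so the dryer is off. Next I fetch the lid.

move_arm --commands '[[[-2.5,5.3,0,0,0,0],[-2.5,5.3,0,0,0,0],[-2.5,5.3,0,0,0,0],[-2.5,5.3,0,0,0,0],[-2.5,5.3,0,0,0,0],[-2.5,5.3,0,0,0,0],[-2.5,5.3,0.6,0,0,0],[-2.5,5.3,1.17,0,0,0],[-2.5,5.3,1.17,0,0,0],[-2.5,5.3,1.17,0,0,0]]]'

```text
time: 5.08
position: [0.5971, 0.2556, 0.3589]
tool_rot: [0.0, 1.0, 0.0, 0.0]
ft_force: [0.3, -1.0, 0.5]
grip_width: 0.052
grip_force: 0.0
```

move_arm --commands '[[[0,0,0,0,0,0],[0,0,0,0,0,0],[0,0,0,0,0,0],[0,0,0,0,0,0],[0,0,0,0,0,0]]]' --claw 1 --squeeze 30

```text
time: 5.7
position: [0.5972, 0.2558, 0.3586]
tool_rot: [-0.0, 1.0, -0.001, 0.0]
ft_force: [-0.8, -3.1, 4.5]
grip_width: 0.0308
grip_force: 30.0
```

move_arm --commands '[[[0,0,-0.3,0,0,0],[0,0,-0.8,0,0,0],[0,0,-1.5,0,0,0],[0,0,-2,0,0,0],[0,0,-2,0,0,0],[1.5,-3,-2,0,0,0],[2.9,-5.6,-2,0,0,0],[2.9,-5.6,-2,0,0,0],[2.9,-5.6,-2,0,0,0],[2.9,-5.6,-2,0,0,0],[2.9,-5.6,-2,0,0,0],[2.9,-5.6,-2,0,0,0]]]'

```text
time: 7.2
position: [0.4816, 0.0332, 0.4376]
tool_rot: [-0.001, 1.0, 0.0, -0.0]
ft_force: [0.3, 0.7, -3.1]
grip_width: 0.0312
grip_force: 30.0
```

move_arm --commands '[[[0,0,1,0,0,0],[0,0,2.2,0,0,0],[0,0,3.5,0,0,0],[0,0,4.6,0,0,0],[0,0,5.2,0,0,0],[0,0,5.4,0,0,0],[0,0,5.45,0,0,0],[0,0,5.5,0,0,0],[0,0,5.53,0,0,0],[0,0,5.55,0,0,0]]]'

```text
time: 8.45
position: [0.4813, 0.0322, 0.2165]
tool_rot: [-0.0, 1.0, -0.0, 0.001]
ft_force: [0.7, 0.5, -2.6]
grip_width: 0.0309
grip_force: 30.0
```

move_arm --commands '[[[0,0,0.03,0,0,0],[0,0,0.06,0,0,0],[0,0,0.06,0,0,0]]]'

```text
time: 8.82
position: [0.4811, 0.0322, 0.2146]
tool_rot: [-0.0, 1.0, -0.0, 0.0]
ft_force: [-1.0, 1.1, 6.5]
grip_width: 0.0312
grip_force: 30.0
```

move_arm --commands '[[[0,0,0,0,0,0],[0,0,0,0,0,0],[0,0,0,0,0,0],[0,0,0,0,0,0],[0,0,-1,0,0,0],[0,0,-2.5,0,0,0],[0,0,-4,0,0,0],[0,0,-5,0,0,0],[2,-1,-5,0,0,0],[2,-1,-5,0,0,0]]]' --claw -0.2

```text
time: 10.07
position: [0.3985, -0.0078, 0.4138]
tool_rot: [-0.0, 1.0, 0.0, -0.001]
ft_force: [-0.2, -0.2, -0.5]
grip_width: 0.0524
grip_force: 0.0
```

```bash
python3 - <<'E'
from look import *
c=cam("top"); cv2.imwrite("pics/t3.png",c["pixels"]); spools(c); print(get_obs()["position"])
P=cloud(c);Z=P[...,2]
q=(Z>.06)&(Z<.083)&(abs(P[...,0]-.597)<.06)&(abs(P[...,1]-.257)<.06);print("floor",P[q].mean(0),q.sum())
# rim circle: pixels inside drum (z<.14)
q=(Z<.14)&(np.hypot(P[...,0]-.597,P[...,1]-.257)<.1);print(np.c_[P[q].min(0),P[q].max(0)])
q=(Z>.148)&(Z<.16)&(np.hypot(P[...,0]-.597,P[...,1]-.257)<.1)
# rim inner edge: brightness-free: pixel mask below top, contour -> circle on z=.152
k=((Z<.147)&(np.hypot(P[...,0]-.597,P[...,1]-.257)<.11)).astype(np.uint8); k[:170]=0
ct=max(cv2.findContours(k,cv2.RETR_EXTERNAL,cv2.CHAIN_APPROX_NONE)[0],key=len)[:,0]
W=np.float32([world(c,u,v,.152)[:2] for u,v in ct]);print("mouth",cv2.minEnclosingCircle(W),cv2.fitEllipse(W))
q=(Z>.035)&(Z<.07)&(np.hypot(P[...,0]-.481,P[...,1]-.032)<.04);print("lid knob",P[q].mean(0),q.sum())
E
```

```text
spool [ 0.5562 -0.1917  0.064 ] (0.5563, -0.192, 0.0138)
spool [ 0.4964 -0.3025  0.0632] (0.4976, -0.3027, 0.0142)
spool [ 0.4834 -0.2213  0.0634] (0.4828, -0.2216, 0.0139)
[ 0.39638928 -0.0080601   0.41322913]
floor [0.597748   0.25906126 0.07260199] 1481
[[ 0.51915928  0.67724553]
 [ 0.15716651  0.34008122]
 [-0.00772008  0.13991746]]
mouth ((0.597415566444397, 0.25774452090263367), 0.08054368197917938) ((0.5966396331787109, 0.2583427131175995), (0.1554100513458252, 0.156110480427742), 85.05321502685547)
lid knob [0.4809508  0.0353408  0.05370218] 82
```

View pics/t3.png

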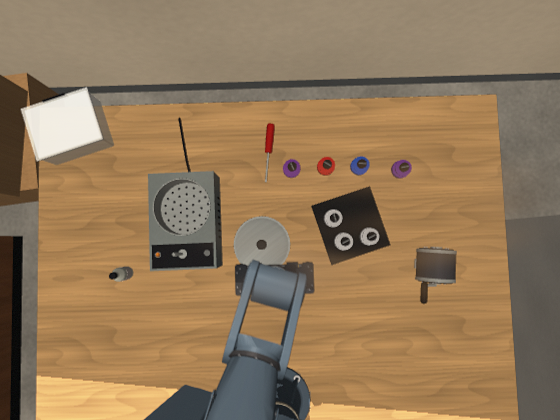

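The drum at (185,208) is open and empty, and the lid lies flat at (262,244) with its knob up. The three silver spools have not moved. I go for the spool at (333,218).

move_arm --commands '[[[-3.98,-4.6,0,0,0,0],[-3.98,-4.6,0,0,0,0],[-3.98,-4.6,0,0,0,0],[-3.98,-4.6,0,0,0,0],[-3.98,-4.6,0,0,0,0],[-3.98,-4.6,0,0,0,0],[-3.98,-4.6,1.2,0,0,0],[-3.98,-4.6,2.4,0,0,0],[-3.98,-4.6,3.5,0,0,0],[-3.98,-4.6,4.2,0,0,0],[-3.98,-4.6,4.53,0,0,0],[-3.98,-4.6,4.53,0,0,0]]]'

```text
time: 11.62
position: [0.5599, -0.1909, 0.2322]
tool_rot: [-0.0, 1.0, 0.0, -0.001]
ft_force: [0.7, 1.5, -0.8]
grip_width: 0.0524
grip_force: 0.0
```

move_arm --commands '[[[0,0,0,0,0,0],[0,0,0,0,0,0],[0,0,0,0,0,0],[0,0,0,0,0,0],[0,0,0,0,0,0],[0,0,0,0,0,0]]]' --claw 1 --squeeze 20

```text
time: 12.38
position: [0.5607, -0.1922, 0.2331]
tool_rot: [-0.0, 1.0, -0.001, 0.001]
ft_force: [-0.4, -0.9, 5.1]
grip_width: 0.0273
grip_force: 19.9
```

move_arm --commands '[[[0,0,-1,0,0,0],[0,0,-2.5,0,0,0],[0,0,-4,0,0,0],[0,0,-4.75,0,0,0],[-0.4,2,-4.75,0,0,0],[-0.7,3.4,-4.75,0,0,0],[-0.9,4.8,-4.75,0,0,0],[-1.2,6.2,-4.75,0,0,0],[-1.4,7.6,-4.75,0,0,0],[-1.6,9,-4.75,0,0,0],[-1.8,10.2,-4.75,0,0,0],[-1.97,11.2,-4.75,0,0,0]]]'

```text
time: 13.88
position: [0.6384, 0.2586, 0.4208]
tool_rot: [-0.001, 1.0, -0.0, -0.002]
ft_force: [0.0, -0.6, -1.4]
grip_width: 0.0273
grip_force: 19.9
```

move_arm --commands '[[[0,0,0,0,0,0],[0,0,0,0,0,0]]]'

```text
time: 14.12
position: [0.6385, 0.256, 0.4211]
tool_rot: [-0.0, 1.0, -0.001, -0.001]
ft_force: [0.2, -0.3, -1.3]
grip_width: 0.0276
grip_force: 19.9
```

move_arm --commands '[[[0,0,0.7,0,0,0],[0,0,1.5,0,0,0],[0,0,2.2,0,0,0],[0,0,2.6,0,0,0],[0,0,2.72,0,0,0],[0,0,2.78,0,0,0],[0,0,2.83,0,0,0],[0,0,2.86,0,0,0],[0,0,2.86,0,0,0]]]'

```text
time: 15.25
position: [0.6391, 0.2563, 0.3083]
tool_rot: [-0.0, 1.0, 0.0, 0.0]
ft_force: [-0.8, -0.8, -1.6]
grip_width: 0.0274
grip_force: 19.9
```

move_arm --commands '[[[0,0,0.03,0,0,0],[0,0,0.06,0,0,0],[0,0,0.08,0,0,0],[0,0,0.08,0,0,0]]]'

```text
time: 15.75
position: [0.6392, 0.2562, 0.3052]
tool_rot: [-0.0, 1.0, 0.0, 0.0]
ft_force: [-0.2, -0.0, 1.4]
grip_width: 0.0272
grip_force: 19.9
```

move_arm --commands '[[[0,0,0,0,0,0],[0,0,0,0,0,0],[0,0,0,0,0,0],[0,0,-0.5,0,0,0],[0,0,-1.7,0,0,0],[0,0,-2.8,0,0,0],[1,-1.5,-2.8,0,0,0],[2,-3,-2.8,0,0,0],[3,-4.5,-2.8,0,0,0],[4,-5.5,-2.8,0,0,0],[4,-6,-2.8,0,0,0],[4,-6,-2.8,0,0,0]]]' --claw 0

```text
time: 17.25
position: [0.4783, 0.0144, 0.4183]
tool_rot: [0.002, 1.0, -0.0, 0.001]
ft_force: [0.3, 0.1, 0.4]
grip_width: 0.0435
grip_force: 0.0
```

```bash
cat >> look.py <<'E'
def drum(c):
    P=cloud(c);Z=P[...,2];k=(Z>.126)&(Z<.147)&(np.hypot(P[...,0]-.597,P[...,1]-.258)<.066)
    nn,L,S,C=cv2.connectedComponentsWithStats(k.astype(np.uint8))
    for i in range(1,nn):
        if S[i,4]>20: print("in drum",P[L==i].mean(0).round(4),P[L==i][:,2].max().round(3),S[i,4])
E
python3 - <<'E'
from look import *
c=cam("top"); spools(c); drum(c); print(get_obs()["position"],tog(c))
E
```

```text
spool [ 0.5043 -0.2489  0.0635] (0.5042, -0.249, 0.0137)
spool [ 0.4965 -0.3035  0.0639] (0.4967, -0.3041, 0.014)
in drum [0.6343 0.2558 0.1359] 0.144 76
[0.47909141 0.01534248 0.41824184] (array([0.4616, 0.2701, 0.1903]), np.int64(22))
```

One spool has been knocked and now touches its neighbour. I'll use a narrower opening and take the knocked one.

move_arm --commands '[[[-0.1,-1.5,0,0,0,0],[-0.2,-3,0,0,0,0],[-0.4,-4.5,0,0,0,0],[-0.6,-6,0,0,0,0],[-0.63,-6.6,0,0,0,0],[-0.63,-6.6,0.8,0,0,0],[-0.63,-6.6,2,0,0,0],[-0.63,-6.6,2.8,0,0,0],[-0.63,-6.6,2.8,0,0,0],[-0.63,-6.6,2.8,0,0,0]]]' --claw 0.05

```text
time: 18.55
position: [0.5054, -0.2473, 0.306]
tool_rot: [-0.001, 1.0, -0.001, 0.001]
ft_force: [-0.6, 0.0, 0.0]
grip_width: 0.0411
grip_force: 0.0
```

```bash
python3 - <<'E'
from look import *
p=[get_obs()["position"]]
for i in range(3): c=cam("top"); p.append(get_obs()["position"])
print(np.round(p,4)); spools(c)
E
```

```text
[[ 0.5054 -0.2473  0.306 ]
 [ 0.5053 -0.2476  0.3064]
 [ 0.5052 -0.2477  0.3066]
 [ 0.5051 -0.2478  0.3065]]
```

Down 74 mm to a TCP height of 0.232, then grip.

move_arm --commands '[[[0,0,0.7,0,0,0],[0,0,1.3,0,0,0],[0,0,1.7,0,0,0],[0,0,1.86,0,0,0],[0,0,1.86,0,0,0],[0,0,1.86,0,0,0]]]'

```text
time: 19.45
position: [0.5047, -0.248, 0.2311]
tool_rot: [-0.0, 1.0, -0.0, 0.001]
ft_force: [-0.2, -0.1, 0.5]
grip_width: 0.0411
grip_force: 0.0
```

move_arm --commands '[[[0,0,0,0,0,0],[0,0,0,0,0,0],[0,0,0,0,0,0],[0,0,0,0,0,0],[0,0,0,0,0,0]]]' --claw 1

```text
time: 20.08
position: [0.5049, -0.2485, 0.2311]
tool_rot: [-0.0, 1.0, -0.001, 0.001]
ft_force: [0.3, -4.2, 6.5]
grip_width: 0.0274
grip_force: 19.9
```

move_arm --commands '[[[0,0,-1,0,0,0],[0,0,-2.5,0,0,0],[0,0,-4,0,0,0],[0,0,-4.75,0,0,0],[-0.3,1.5,-4.75,0,0,0],[-0.5,3,-4.75,0,0,0],[-0.7,4.5,-4.75,0,0,0],[-0.9,6,-4.75,0,0,0],[-1.1,7.5,-4.75,0,0,0],[-1.3,9,-4.75,0,0,0],[-1.5,10.5,-4.75,0,0,0],[-1.7,12,-4.75,0,0,0]]]'

```text
time: 21.58
position: [0.5711, 0.2345, 0.4188]
tool_rot: [-0.0, 1.0, -0.0, -0.003]
ft_force: [0.9, -0.3, -1.1]
grip_width: 0.0272
grip_force: 19.8
```

move_arm --commands '[[[-0.13,1,0,0,0,0],[-0.13,1.49,0,0,0,0],[-0.13,1.49,0,0,0,0],[-0.13,1.49,0,0,0,0],[-0.13,1.49,0,0,0,0]]]'

```text
time: 22.2
position: [0.5776, 0.2901, 0.4204]
tool_rot: [0.001, 1.0, -0.0, -0.0]
ft_force: [-0.2, 0.8, -1.7]
grip_width: 0.0274
grip_force: 19.8
```

move_arm --commands '[[[0,0,0.7,0,0,0],[0,0,1.5,0,0,0],[0,0,2.2,0,0,0],[0,0,2.6,0,0,0],[0,0,2.75,0,0,0],[0,0,2.82,0,0,0],[0,0,2.86,0,0,0],[0,0,2.88,0,0,0],[0,0,2.88,0,0,0]]]'

```text
time: 23.32
position: [0.5775, 0.2919, 0.3056]
tool_rot: [-0.0, 1.0, 0.0, 0.0]
ft_force: [0.6, -0.8, -1.1]
grip_width: 0.027
grip_force: 19.8
```

move_arm --commands '[[[0,0,0.02,0,0,0],[0,0,0.04,0,0,0],[0,0,0.05,0,0,0],[0,0,0.05,0,0,0]]]'

```text
time: 23.82
position: [0.5775, 0.2918, 0.3032]
tool_rot: [-0.0, 1.0, -0.0, 0.0]
ft_force: [-0.7, -0.8, -0.8]
grip_width: 0.0273
grip_force: 19.8
```

move_arm --commands '[[[0,0,0.02,0,0,0],[0,0,0.04,0,0,0],[0,0,0.04,0,0,0]]]'

```text
time: 24.2
position: [0.5777, 0.2917, 0.303]
tool_rot: [-0.0, 1.0, -0.0, 0.001]
ft_force: [-1.7, -1.2, 6.4]
grip_width: 0.0278
grip_force: 19.9
```

move_arm --commands '[[[0,0,0,0,0,0],[0,0,0,0,0,0],[0,0,0,0,0,0],[0,0,-0.5,0,0,0],[0,0,-1.7,0,0,0],[0,0,-2.9,0,0,0],[0.7,-1.5,-2.9,0,0,0],[1.2,-3,-2.9,0,0,0],[1.7,-4.5,-2.9,0,0,0],[2.2,-6,-2.9,0,0,0],[2.2,-7,-2.9,0,0,0],[2.2,-7,-2.9,0,0,0]]]' --claw 0.18

```text
time: 25.7
position: [0.4895, 0.0092, 0.4177]
tool_rot: [0.002, 1.0, -0.0, 0.0]
ft_force: [0.4, 0.1, -0.3]
grip_width: 0.0358
grip_force: 0.0
```

```bash
python3 - <<'E'
from look import *
c=cam("top"); c=cam("top"); spools(c); drum(c); print(get_obs()["position"],tog(c))
E
```

```text
spool [ 0.4967 -0.3034  0.0641] (0.4962, -0.3035, 0.0142)
in drum [0.6341 0.2556 0.1358] 0.143 77
in drum [0.5768 0.2909 0.1359] 0.142 79
[0.48954796 0.01160339 0.41752391] (array([0.4615, 0.2704, 0.1895]), np.int64(22))
```

move_arm --commands '[[[0,-1.5,0,0,0,0],[-0.1,-3,0,0,0,0],[-0.18,-4.5,0,0,0,0],[-0.18,-6,0,0,0,0],[-0.18,-7.5,0,0,0,0],[-0.18,-7.88,0,0,0,0],[-0.18,-7.88,1,0,0,0],[-0.18,-7.88,2.4,0,0,0],[-0.18,-7.88,3.4,0,0,0],[-0.18,-7.88,3.4,0,0,0],[-0.18,-7.88,3.4,0,0,0]]]' --claw -0.05

```text
time: 27.18
position: [0.4978, -0.3027, 0.2828]
tool_rot: [-0.001, 1.0, -0.001, 0.001]
ft_force: [0.8, -0.3, 0.7]
grip_width: 0.046
grip_force: 0.0
```

move_arm --commands '[[[0,0,0.6,0,0,0],[0,0,1.1,0,0,0],[0,0,1.26,0,0,0],[0,0,1.26,0,0,0],[0,0,1.26,0,0,0]]]'

```text
time: 27.8
position: [0.4973, -0.3037, 0.2325]
tool_rot: [-0.0, 1.0, -0.001, 0.001]
ft_force: [0.0, -0.1, -0.1]
grip_width: 0.0455
grip_force: 0.0
```

move_arm --commands '[[[0,0,0,0,0,0],[0,0,0,0,0,0],[0,0,0,0,0,0],[0,0,0,0,0,0],[0,0,0,0,0,0]]]' --claw 1

```text
time: 28.42
position: [0.497, -0.3038, 0.2315]
tool_rot: [-0.0, 1.0, -0.001, 0.001]
ft_force: [-0.2, -2.1, 3.8]
grip_width: 0.0273
grip_force: 19.9
```

move_arm --commands '[[[0,0,-1,0,0,0],[0,0,-2.5,0,0,0],[0,0,-4,0,0,0],[0,0,-4.75,0,0,0],[-0.3,1.5,-4.75,0,0,0],[-0.5,3,-4.75,0,0,0],[-0.7,4.5,-4.75,0,0,0],[-0.9,6,-4.75,0,0,0],[-1.1,7.5,-4.75,0,0,0],[-1.3,9,-4.75,0,0,0],[-1.5,10.5,-4.75,0,0,0],[-1.7,12,-4.75,0,0,0]]]'

```text
time: 29.92
position: [0.564, 0.1788, 0.4202]
tool_rot: [-0.0, 1.0, -0.0, -0.001]
ft_force: [0.6, -0.2, -1.7]
grip_width: 0.0276
grip_force: 19.8
```

move_arm --commands '[[[-0.33,0.8,0,0,0,0],[-0.33,1.22,0,0,0,0],[-0.33,1.22,0,0,0,0],[-0.33,1.22,0,0,0,0],[-0.33,1.22,0,0,0,0]]]'

```text
time: 30.55
position: [0.5778, 0.224, 0.4212]
tool_rot: [0.001, 1.0, -0.0, -0.0]
ft_force: [-0.0, -0.3, -0.9]
grip_width: 0.0274
grip_force: 19.8
```

move_arm --commands '[[[0,0,0.7,0,0,0],[0,0,1.5,0,0,0],[0,0,2.2,0,0,0],[0,0,2.6,0,0,0],[0,0,2.78,0,0,0],[0,0,2.86,0,0,0],[0,0,2.9,0,0,0],[0,0,2.92,0,0,0],[0,0,2.93,0,0,0],[0,0,2.93,0,0,0]]]'

```text
time: 31.8
position: [0.5779, 0.2255, 0.3042]
tool_rot: [-0.0, 1.0, 0.0, 0.0]
ft_force: [0.5, 0.5, -1.5]
grip_width: 0.0274
grip_force: 19.8
```

move_arm --commands '[[[0,0,0.02,0,0,0],[0,0,0.03,0,0,0],[0,0,0.03,0,0,0]]]'

```text
time: 32.17
position: [0.5781, 0.2254, 0.3034]
tool_rot: [-0.0, 1.0, 0.0, 0.001]
ft_force: [-0.4, -0.6, 3.7]
grip_width: 0.0273
grip_force: 19.8
```

move_arm --commands '[[[0,0,0,0,0,0],[0,0,0,0,0,0],[0,0,0,0,0,0],[0,0,-0.5,0,0,0],[0,0,-1.7,0,0,0],[0,0,-2.9,0,0,0],[1,-1.5,-2.9,0,0,0],[2.2,-3,-2.9,0,0,0],[3.4,-4.5,-2.9,0,0,0],[4.4,-5.4,-2.9,0,0,0],[4.4,-5.4,-2.9,0,0,0],[4.4,-5.4,-2.9,0,0,0]]]' --claw 0.18

```text
time: 33.67
position: [0.4007, 0.0086, 0.4188]
tool_rot: [0.002, 1.0, 0.0, -0.0]
ft_force: [0.1, -0.3, -0.3]
grip_width: 0.0357
grip_force: 0.0
```

```bash
python3 - <<'E'
from look import *
c=cam("top"); c=cam("top"); cv2.imwrite("pics/t4.png",c["pixels"]); spools(c); drum(c); print(get_obs()["position"],tog(c))
P=cloud(c);Z=P[...,2]
q=(Z>.045)&(Z<.07)&(np.hypot(P[...,0]-.481,P[...,1]-.034)<.03);print("lid knob",P[q].mean(0),q.sum())
E
```

```text
in drum [0.6343 0.2556 0.1362] 0.142 75
in drum [0.5769 0.2243 0.1365] 0.143 77
in drum [0.5766 0.2911 0.1358] 0.142 78
[0.40253138 0.00940273 0.41906563] (array([0.4618, 0.2707, 0.1889]), np.int64(21))
lid knob [0.48100043 0.03519272 0.05320615] 81
```

View pics/t4.png

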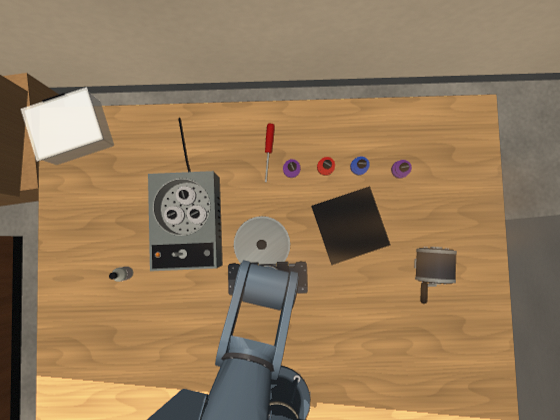

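All three spools stand in the drum at (185,195), (172,214) and (198,214), the mat is empty, and the toggle is still off. The lid at (262,244) has not moved, so I fetch it.

move_arm --commands '[[[-1.2,0.62,0,0,0,0],[-1.97,0.62,0,0,0,0],[-1.97,0.62,0,0,0,0],[-1.97,0.62,1,0,0,0],[-1.97,0.62,2.3,0,0,0],[-1.97,0.62,3.6,0,0,0],[-1.97,0.62,4.6,0,0,0],[-1.97,0.62,5.09,0,0,0],[-1.97,0.62,5.09,0,0,0],[-1.97,0.62,5.09,0,0,0],[-1.97,0.62,5.09,0,0,0]]]' --claw -0.2

```text
time: 35.15
position: [0.481, 0.0343, 0.2163]
tool_rot: [-0.0, 1.0, -0.0, 0.001]
ft_force: [-0.0, 0.6, 0.3]
grip_width: 0.0518
grip_force: 0.0
```

move_arm --commands '[[[0,0,0,0,0,0],[0,0,0,0,0,0],[0,0,0,0,0,0],[0,0,0,0,0,0],[0,0,0,0,0,0]]]' --claw 1 --squeeze 30

```text
time: 35.78
position: [0.4809, 0.034, 0.2155]
tool_rot: [-0.0, 1.0, -0.0, 0.0]
ft_force: [-1.0, -1.5, 5.1]
grip_width: 0.0308
grip_force: 30.0
```

move_arm --commands '[[[0,0,-0.5,0,0,0],[0,0,-1.7,0,0,0],[0,0,-3,0,0,0],[0,0,-4.3,0,0,0],[0,0,-5.4,0,0,0],[-0.7,1.2,-5.4,0,0,0],[-1.4,2.5,-5.4,0,0,0],[-2.1,3.8,-5.4,0,0,0],[-2.6,4.9,-5.4,0,0,0],[-2.9,5.57,-5.4,0,0,0],[-2.9,5.57,-5.4,0,0,0],[-2.9,5.57,-5.4,0,0,0]]]'

```text
time: 37.28
position: [0.596, 0.2568, 0.4297]
tool_rot: [-0.0, 1.0, -0.001, -0.002]
ft_force: [0.0, -0.3, -2.2]
grip_width: 0.0307
grip_force: 30.0
```

move_arm --commands '[[[0,0,0,0,0,0],[0,0,0,0,0,0],[0,0,0,0,0,0]]]'

```text
time: 37.65
position: [0.5966, 0.2564, 0.4314]
tool_rot: [0.0, 1.0, 0.0, 0.0]
ft_force: [0.2, 0.1, -2.2]
grip_width: 0.0308
grip_force: 30.0
```

move_arm --commands '[[[0,0,0.6,0,0,0],[0,0,1.2,0,0,0],[0,0,1.45,0,0,0],[0,0,1.52,0,0,0],[0,0,1.58,0,0,0],[0,0,1.64,0,0,0],[0,0,1.69,0,0,0],[0,0,1.73,0,0,0],[0,0,1.74,0,0,0],[0,0,1.74,0,0,0]]]'

```text
time: 38.9
position: [0.5967, 0.2571, 0.3615]
tool_rot: [-0.0, 1.0, -0.0, -0.0]
ft_force: [0.2, -0.6, -2.3]
grip_width: 0.0308
grip_force: 30.0
```

move_arm --commands '[[[0,0,0.02,0,0,0],[0,0,0.04,0,0,0],[0,0,0.06,0,0,0],[0,0,0.06,0,0,0]]]'

```text
time: 39.4
position: [0.5966, 0.2571, 0.3596]
tool_rot: [-0.0, 1.0, 0.0, 0.0]
ft_force: [-1.0, -0.4, 0.8]
grip_width: 0.0311
grip_force: 30.0
```

move_arm --commands '[[[0,0,0.02,0,0,0],[0,0,0.02,0,0,0]]]'

```text
time: 39.65
position: [0.5966, 0.2571, 0.3595]
tool_rot: [-0.0, 1.0, 0.0, 0.0]
ft_force: [-3.0, -1.3, 5.4]
grip_width: 0.0307
grip_force: 30.0
```

move_arm --commands '[[[0,0,0,0,0,0],[0,0,0,0,0,0],[0,0,0,0,0,0],[0,0,0,0,0,0],[0,0,-0.7,0,0,0],[0,0,-1.5,0,0,0],[0,0,-1.6,0,0,0],[1.2,-1.4,-1.6,0,0,0],[2.2,-2.8,-1.6,0,0,0],[3,-4.2,-1.6,0,0,0],[3,-4.7,-1.6,0,0,0],[3,-4.7,-1.6,0,0,0]]]' --claw -0.2

```text
time: 41.15
position: [0.4757, 0.0672, 0.4216]
tool_rot: [0.002, 1.0, -0.0, -0.001]
ft_force: [0.4, 0.5, 0.1]
grip_width: 0.0524
grip_force: 0.0
```

```bash
python3 - <<'E'
from look import *
c=cam("top"); c=cam("top"); cv2.imwrite("pics/t5.png",cv2.resize(c["pixels"][160:290,120:300],None,fx=4,fy=4)); print(get_obs()["position"],tog(c))
P=cloud(c);Z=P[...,2];X=P[...,0]-.597;Y=P[...,1]-.257;r=np.hypot(X,Y)
q=(Z>.185)&(Z<.21)&(r<.02);print("knob",P[q].mean(0),q.sum())
for n,m in(("+x",X>.05),("-x",X<-.05),("+y",Y>.05),("-y",Y<-.05)):
    q=m&(r>.075)&(r<.085);print(n,np.median(Z[q]))
E
```

```text
[0.47679729 0.0689773  0.42190199] (array([0.4615, 0.2704, 0.1893]), np.int64(22))
knob [0.596245   0.25835279 0.19731597] 108
+x 0.15795272365588847
-x 0.15741020456816693
+y 0.15929562598466818
-y 0.15684298788976125
```

View pics/t5.png

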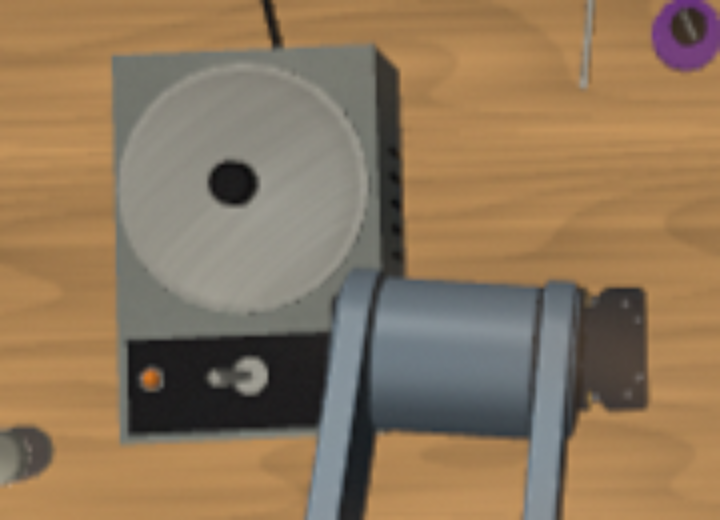

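```bash
python3 - <<'E'
from look import *
C=[dict(np.load("top0.npz")),cam("top"),cam("top"),cam("top")]
for c in C:
    P=cloud(c);Z=P[...,2];X=P[...,0];Y=P[...,1]
    k=(Z>.185)&(Z<.21)&(np.hypot(X-.597,Y-.257)<.02);m=P[k].mean(0)
    r=np.hypot(X-m[0],Y-m[1]);q=(r>.06)&(r<.086)&(Z>.14)&(Z<.175)
    A=np.c_[X[q]-m[0],Y[q]-m[1],np.ones(q.sum())];print(m,np.linalg.lstsq(A,Z[q],rcond=None)[0],q.sum())
E
```

```text
[0.59677646 0.25605325 0.19697964] [0.00233297 0.00733686 0.15985591] 1435
[0.59621149 0.25844099 0.19705213] [0.0051714  0.00904653 0.15997549] 1429
[0.59598496 0.25806481 0.19723138] [0.00567249 0.01067414 0.15989896] 1417
[0.59618591 0.25847911 0.19711161] [0.00337632 0.00886611 0.15989702] 1412
```

The lid's height and tilt match the starting frame, so it is seated. The toggle at (220,378) is still off. I approach from its left side with the fingers shut.

move_arm --commands '[[[0.1,1.4,0,0,0,0],[0.2,2.8,0,0,0,0],[0.3,4.2,0,0,0,0],[0.4,5.5,0,0,0,0],[0.4,5.95,0,0,0,0],[0.4,5.95,0,0,0,0],[0.4,5.95,0,0,0,0],[0.4,5.95,0.8,0,0,0],[0.4,5.95,1.5,0,0,0],[0.4,5.95,1.7,0,0,0],[0.4,5.95,1.7,0,0,0]]]' --claw 1 --squeeze 10

```text
time: 42.78
position: [0.4611, 0.3061, 0.3543]
tool_rot: [0.001, 1.0, -0.0, -0.0]
ft_force: [-0.6, 0.5, 0.3]
grip_width: 0.0006
grip_force: 0.0
```

move_arm --commands '[[[0,-0.35,0,0,0,0],[0,-0.6,0,0,0,0],[0,-0.85,0,0,0,0],[0,-1.03,0,0,0,0],[0,-1.03,0,0,0,0],[0,-0.4,0,0,0,0],[0,0,0,0,0,0],[0,0,-1.5,0,0,0],[0,0,-1.7,0,0,0]]]'

```text
time: 43.9
position: [0.4616, 0.3081, 0.4257]
tool_rot: [-0.001, 1.0, 0.001, 0.004]
ft_force: [0.5, 0.3, 0.0]
grip_width: 0.0006
grip_force: 0.0
```

move_arm --commands '[[[0,-1.5,-0.5,0,0,0],[0,-3,-0.5,0,0,0],[0,-4.5,-0.5,0,0,0],[0,-6,-0.5,0,0,0],[0,-7,-0.5,0,0,0],[0,-7,-0.5,0,0,0],[0,-7,-0.5,0,0,0]]]'

```text
time: 44.78
position: [0.4604, 0.0273, 0.4419]
tool_rot: [0.0, 1.0, 0.0, -0.001]
ft_force: [-0.5, -0.4, 0.4]
grip_width: 0.0007
grip_force: 0.0
```

```bash
python3 - <<'E'
from look import *
c=cam("top"); c=cam("top"); cv2.imwrite("pics/t6.png",cv2.resize(c["pixels"][160:290,120:300],None,fx=4,fy=4)); print(get_obs(),tog(c))
P=cloud(c);Z=P[...,2];k=(Z>.185)&(Z<.21)&(np.hypot(P[...,0]-.597,P[...,1]-.257)<.02);print(P[k].mean(0))
E
```

```text
{'time': 44.875, 'q': array([-1.82171635e-01,  2.56207402e-01,  1.77982742e+00,  2.63440039e-04,
        1.10651142e+00, -1.75490863e+00]), 'joint_velocities': array([ 7.53906251e-03, -1.40469326e-05, -4.17398996e-03, -1.79860487e-03,
       -2.04139319e-03, -1.87678235e-03]), 'joint_torque': array([-3.92201906e-01, -2.97291738e+01, -1.65715474e+01, -6.21966063e-02,
        6.78125303e-02,  2.57291358e-03]), 'position': array([0.46047354, 0.02807154, 0.44204104]), 'tool_rot': array([-9.11294949e-04,  9.99999464e-01,  2.02612477e-04, -4.47374460e-04]), 'ft_force': array([0.23119304, 0.12093942, 0.13962225]), 'moment': array([0.0928014 , 0.02426746, 0.02857099]), 'grip_force': 0.0, 'grip_width': 0.00020830998902853664} (array([0.4628, 0.2415, 0.1901]), np.int64(18))
[0.59619774 0.25834756 0.19675969]
```

View pics/t6.png

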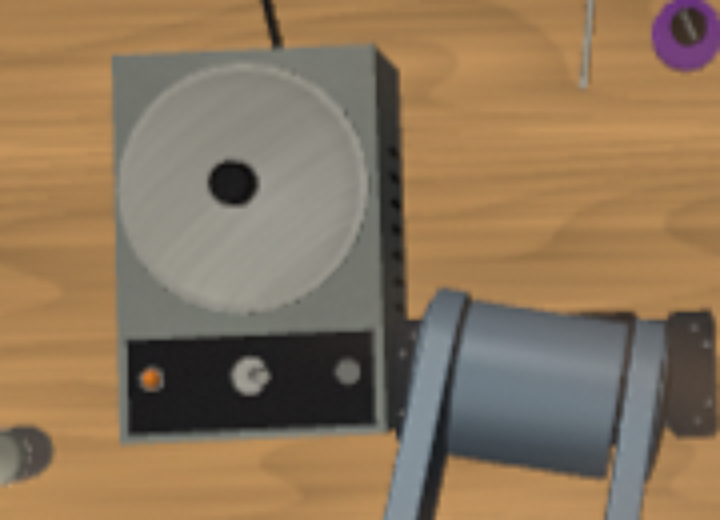

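The toggle at (255,376) leans to the robot's right again, so the dryer is on. The lid is seated and the arm is clear, so I hand in.

```bash
python3 -c "
from rig import *
print(hand_in())"
```

```text
the job is handed in; nothing more can be done
None
```

I switched the dryer off, stood the three silver spools in the drum, put the lid back fully down and switched the dryer on again; the job is handed in, but no verdict came back.

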